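# Lay the grooved forming block at the flame

## Task

Get the grooved graphite block ready for rolling glass: it stands on edge on the pale board. Push on its grooved face to tip it over onto its back, grooves up, then push it across the board until its foot end lies flush against the steel stop rail in front of the burner. Push only, never lift or carry it, and leave the other block (the one with round sockets) standing and everything else where it is.

Things in the scene. Friction and masses are not known exactly. Their poses are not given: they have to be found in the camera images.
- board: fixed pale board on the bench, 340 (x) by 500 (y) by 12 mm thick, turned up to 0.15 rad; origin under its centre, x axis away from the robot towards the burner. A fixed steel stop rail stands on it along y, 460 mm long, 18 mm thick, top 38 mm above the bench; its near face is the plane x = +100 mm in the board's frame
- grooved_block: loose graphite block, 34 mm thick (x), 100 mm wide (y), 90 mm tall (z) as it stands, about 0.55 kg, standing on the board left or right of the other block. Three horizontal grooves (10, 14, 18 mm wide, 10 mm deep) across the face at x = +17 mm, which starts turned roughly to the rail, 55 mm or more from it. Origin at the centre of its foot (underside as it stands); x axis out of the grooved face, z up while standing
- grooved_center (a point): the middle of the grooved block, 45 mm from its foot along its z axis; axes as the block's. Tipped onto its back (x axis up) the block lies 34 mm high on the board with the foot facing the rail; the foot is the end that goes flush to the rail
- socket_block: the other graphite block, same size and colour, standing beside it, with four round sockets 26 mm across in the face at x = +17 mm in place of grooves; origin at the centre of its foot. Leave it standing
- stopper: a small amber glass stopper standing on the board between the blocks, 26 mm across, 42 mm tall; origin under its centre
- beaker: a glass beaker on the bench, 72 mm across, 95 mm tall; origin under its centre
- cylinder_glass: an upright glass measuring cylinder, 36 mm across on a 64 mm round foot, 170 mm tall; origin under its centre
- tweezers: steel tweezers lying flat on the bench, 170 mm long; origin at mid-length on the bench
- reamer: a wood-handled brass reamer lying on the bench, 185 mm long, 22 mm thick; origin near the ferrule on the bench
- jar: a closed amber glass jar with a black cap, 60 mm across, 85 mm tall; origin under its centre
Not all that is in view belongs to the job. Leave any pink look-alike of the grooved_block alone.

How it is judged (in metres and radians):
On the way:
1. the grooved block has been tipped onto its back, grooves up (angle between grooved_block's own x axis and vertical below 0.12 rad and height (world z) of grooved_center below 0.036 m), for 0.2 s.
At the end, for the whole second after the job is handed in: The grooved block rests flat on the board, grooves up (within 0.08 rad), its foot against the stop rail (middle of the foot within 5 mm of the rail, square to it within 0.07 rad); the socket block still stands within 20 mm of its place (angle between grooved_block's own x axis and vertical below 0.08 rad and height (world z) of grooved_center between 0.024 and 0.034 m and x of grooved_block in the frame of board between 0.095 and 0.103 m and x of grooved_center in the frame of board below 0.08 m and y of grooved_block in the frame of board between -0.23 and 0.23 m and angle between the z axis of grooved_block and the x axis of board, either way round below 0.07 rad and linear speed of grooved_block below 0.01 m/s and angle between socket_block's own z axis and vertical below 0.1 rad and distance of socket_block from where it was at the start of the episode below 0.02 m); the robot touches nothing.
It fails at once if the grooved block is lifted or carried (height (world z) of grooved_center above 0.078 m or (angle between grooved_block's own x axis and vertical below 0.15 rad and height (world z) of grooved_center above 0.042 m) or (angle between grooved_block's own z axis and vertical below 0.1 rad and height (world z) of grooved_center above 0.069 m)).
It fails at once if the socket block is tipped or shoved more than 20 mm (angle between socket_block's own z axis and vertical above 0.3 rad or distance of socket_block from where it was at the start of the episode above 0.02 m).
It fails at once if another thing on the bench is moved more than 25 mm or knocked over (distance of any of stopper, beaker, cylinder_glass, tweezers, reamer, jar from where it was at the start of the episode above 0.025 m or angle between any of stopper, beaker, cylinder_glass, tweezers, reamer, jar's own z axis and vertical above 0.4 rad).
It also fails if it takes over 48 s, if anything falls off the work surface, if the arm or the gripper's body presses on something with over 40 N, if the wrist force passes 120 N, or if a joint passes its speed limit or range.

## Robot

A 6-joint arm with a two-finger parallel gripper is mounted at the origin on the work surface. World frame = base frame: x ahead of the robot, y to its left, z up, the work surface at z = 0. Lengths are in mm, angles in rad, forces in N, time in s.
With the tool pointing down it reaches from about 325 to 875 mm from the base axis. Payload 4.4 kg.
Tool frame: the origin (TCP) lies on the centre line of the jaws, within the pads' length; the fingertips stand ahead of it and the grasp point (between the pads) lies 6 mm ahead of it (ctrl.tcp_to_tips is the z of the fingertips in the tool frame, in mm); z points along the fingers, y is the direction in which the jaws open and shut (so a half turn about z gives the same grasp; the last joint's range is limited). The gripper opens to 85 mm and grips with 20 to 120 N. Pads are 22 mm wide; open, the fingers measure 114 mm over their backs; the gripper's body (76 mm by 85 mm) begins 54 mm behind the grasp point. The pads swing forward as they close: fully open they stand 13 mm farther back than shut.
Start: joints at [-1.339, 0.207, 1.542, -0, 1.393, -0.15], TCP at [214.228, -533.605, 256.282] pointing down, gripper open.
Joint ranges: [-2.73, 2.73], [-0.86, 2.22], [0.23, 2.46], [-1.11, 4.25], [0.08, 2.63], [-2.82, 2.82]. Speed limits (rad/s): [2.79, 2.79, 3.14, 3.14, 3.14, 3.14].

## Interface

Orientations are given as a 3x3 rotation matrix whose columns are the frame's x, y, z axes.
In Python, from plant import ctrl, sensors, optics gives the robot as it stands. Calls block until the motion is done:
- ctrl.move_ptp(position, orientation): joint-space move of the TCP to a pose.
- ctrl.move_l(position, rot=None, vel=150, threshold=None): straight line of the TCP; rot=None keeps the orientation; vel is the mean speed in mm/s. With threshold (N) it stops when the force on the tool has changed by that much, and returns True; else False.
- ctrl.set_joints(angles): joint-space move.
- ctrl.gripper_to(opening, force=None): finger opening in mm; force is the grip in N (None keeps the last); returns when the fingers have stopped.
- ctrl.hold(seconds).
- ctrl.solve_ik(position, orientation): joint angles nearest the present ones, or None.
- sensors.read_state(): the state.
- optics.grab_frame(name): name is "side" or "top" or "wrist"; returns (picture, depth): 480x640x3 uint8, red, green, blue; 480x640 float32, mm along the optical axis (not along the pixel's ray), 0 where there is no reading.
- optics.camera_params(name): a dict with "mtx" (3x3 intrinsics, pixels), "R" (3x3) and "t" (3): a world point X has camera coordinates R X + t; the wrist camera has in their place "T_tool_cam" (4x4, takes a point from camera to tool coordinates, whose origin is the TCP and whose axes are the flange's). Camera axes: x right, y down, z forward; pixel columns grow to the right and rows downward; lengths in mm; the calibration is good to about 2 mm. A picture is of the moment at which its call begins: read the wrist's pose just before it. camera_params takes no time and is no camera call.
A pose or a line that the arm cannot do raises ctrl.MotionError and nothing moves.
- ctrl.finish_job(): hands the job in, once; it reports no verdict.
The state is a dict: "t": time; "q": joint angles; "qvel": joint speeds; "tau": joint torques, N m; "eef_pos": TCP position; "eef_rot": TCP orientation; "force": force on the tool from outside, world axes, zero at the start; "wrist_torque": the same for the moment, N m; "grip_width": finger opening in mm.
Only numpy, scipy, OpenCV 4.12 (cv2) and the standard library are available. Lean on these libraries where they do the work, as an engineer would, in place of code of your own. Each camera call takes 0.05 s, during which the arm holds its last target.

## Working session

There is one attempt and no reset: what is moved stays moved. The work goes in short steps, each a Python script; the robot and the scene stay as the last script left them, time stands still between calls to the robot, and variables do not carry over. Pictures are saved under pics/ and viewed, and the job is handed in when it is done.

```bash
ls; mkdir -p pics; python3 - <<'E'
from plant import ctrl,sensors,optics
import cv2,numpy as np
s=sensors.read_state();print(s, ctrl.tcp_to_tips)
for n in("top","side","wrist"):
    p,d=optics.grab_frame(n);cv2.imwrite(f"pics/{n}0.png",p[:,:,::-1]);np.savez(f"pics/{n}0.npz",p=p,d=d)
    print(n,optics.camera_params(n))
E
```

```text
pics
{'t': 0.0, 'q': array([-1.33952163e+00,  2.07437062e-01,  1.54298662e+00,  2.38719696e-05,
        1.39351368e+00, -1.50538340e-01]), 'qvel': array([ 0.00211031,  0.00019036, -0.00131644,  0.00106929, -0.00061421,
       -0.00094796]), 'tau': array([ 6.11540763e-04, -3.83034074e+01, -2.91591418e+01, -1.09073799e-04,
        1.06335469e-02, -2.86294274e-06]), 'eef_pos': array([ 214.05621919, -532.89831751,  255.10053145]), 'eef_rot': array([[ 9.27992293e-01,  3.72599033e-01, -5.14578329e-04],
       [ 3.72599200e-01, -9.27989549e-01,  2.28766689e-03],
       [ 3.74859159e-04, -2.31466871e-03, -9.99997251e-01]]), 'force': array([-0.25005448, -0.28643228, -0.3484828 ]), 'wrist_torque': array([-0.01610068, -0.00400541, -0.02838296]), 'grip_width': 85.00079343797405} 25.0
top {'mtx': array([[437.13484993,   0.        , 316.71766401],
       [  0.        , 437.13484993, 243.23412115],
       [  0.        ,   0.        ,   1.        ]]), 'R': array([[-0.0048817 , -0.99993728, -0.01007975],
       [-0.98814251,  0.00637052, -0.15340728],
       [ 0.15346187,  0.00921134, -0.98811164]]),
[... 262 characters left out ...]
969, -0.00289732],
       [-0.38945559,  0.49444632, -0.77707604],
       [ 0.48443948, -0.60759687, -0.62940006]]), 't': array([ 399.61065687,  254.02857377, 1176.97769914])}
wrist {'mtx': array([[407.08750668,   0.        , 316.20683258],
       [  0.        , 407.08750668, 248.43653717],
       [  0.        ,   0.        ,   1.        ]]), 'T_tool_cam': array([[ 7.24921050e-04, -9.62237195e-01, -2.72211415e-01,
         6.92553316e+01],
       [ 9.99999737e-01,  7.03248371e-04,  1.77175229e-04,
        -7.20933718e-01],
       [ 2.09476384e-05, -2.72211471e-01,  9.62237452e-01,
        -1.16973480e+02],
       [ 0.00000000e+00,  0.00000000e+00,  0.00000000e+00,
         1.00000000e+00]])}
```

View pics/top0.png

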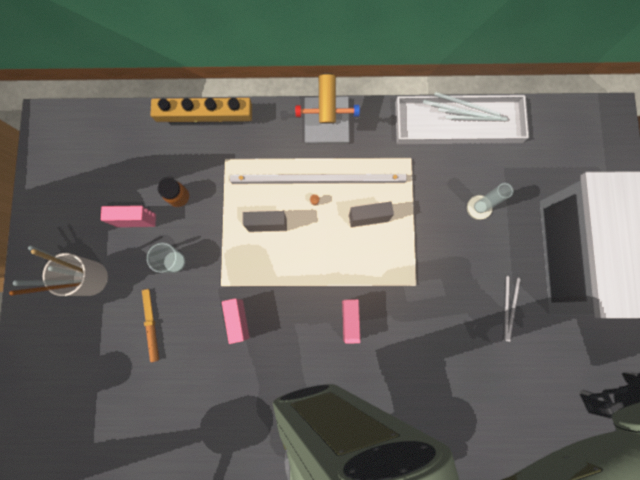

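View pics/side0.png

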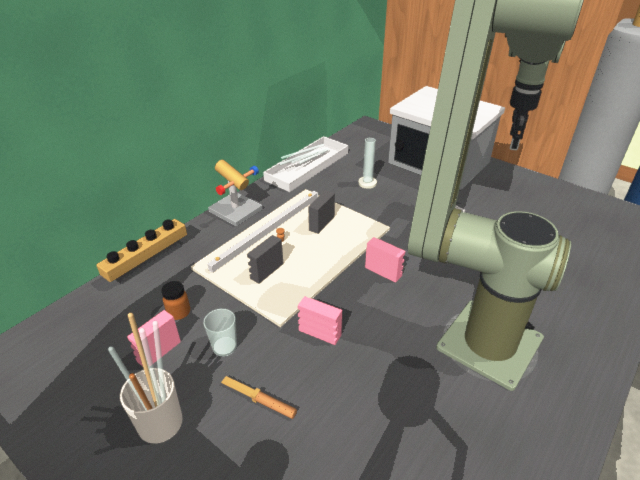

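```bash
cat > h.py <<'E'
import numpy as np,cv2
from plant import ctrl,sensors,optics
def load(n): 
    f=np.load(n);return f['p'],f['d']
def world(n,d,cp=None,T=None):
    """HxWx3 world points from depth"""
    cp=cp or optics.camera_params(n);K=cp['mtx'];v,u=np.mgrid[0:480,0:640]
    c=np.dstack([(u-K[0,2])/K[0,0]*d,(v-K[1,2])/K[1,1]*d,d])
    if 'R' in cp: return (c-cp['t'])@cp['R']
    s=T; M=cp['T_tool_cam']
    return (c@M[:3,:3].T+M[:3,3])@s['eef_rot'].T+s['eef_pos']
E
python3 - <<'E'
from h import *
p,d=load('pics/side0.npz')
c=cv2.resize(p[160:320,190:400],None,fx=3.8,fy=3.7,interpolation=cv2.INTER_CUBIC)
cv2.imwrite('pics/sidez.png',c[:,:,::-1])
for n in('top','side'):
    p,d=load(f'pics/{n}0.npz');W=world(n,d)
    g=p.astype(int); Z=W[...,2]
    # dark tall things
    m=((Z>75)&(Z<115)&(g.max(2)<110)&(d>0)&(W[...,0]>300)&(W[...,0]<760)&(abs(W[...,1])<400)).astype(np.uint8)
    k,l,st,ce=cv2.connectedComponentsWithStats(m)
    for i in range(1,k):
        if st[i,4]<30: continue
        P=W[l==i]; r=cv2.minAreaRect(P[:,:2].astype(np.float32)); print(n,ce[i],st[i,4],np.median(P,0).round(1),r)
    # rail
    m=((Z>30)&(Z<46)&(abs(W[...,1])<400)&(W[...,0]>550)&(W[...,0]<850)).astype(np.uint8)
    k,l,st,ce=cv2.connectedComponentsWithStats(m)
    for i in range(1,k):
        if st[i,4]<100: continue
        P=W[l==i]; print('rail',n,ce[i],st[i,4],np.median(P,0).round(1),cv2.minAreaRect(P[:,:2].astype(np.float32)))
    # board
    m=((Z>6)&(Z<18)&(g.min(2)>120)&(abs(W[...,1])<400)).astype(np.uint8)
    k,l,st,ce=cv2.connectedComponentsWithStats(m)
    for i in range(1,k):
        if st[i,4]<500: continue
        P=W[l==i]; print('board',n,ce[i],st[i,4],np.median(P,0).round(1),cv2.minAreaRect(P[:,:2].astype(np.float32)))
E
```

```text
top [171.80769231 188.23076923] 208 [664.6 387.4  83.3] ((665.1160278320312, 385.6695861816406), (52.155696868896484, 28.199888229370117), 0.4466709494590759)
top [372.02439024 218.52439024] 82 [ 582.9 -110.2   87.8] ((582.3523559570312, -107.42736053466797), (3.7664408683776855, 95.54097747802734), 6.236785888671875)
top [264.93203883 225.11650485] 103 [566.8 153.9  87.8] ((567.6900024414062, 150.85821533203125), (23.881759643554688, 97.79830169677734), 15.466158866882324)
rail top [434.43005181 137.07253886] 193 [ 809.6 -286.9   33.7] ((823.1116333007812, -294.56549072265625), (211.3904571533203, 42.97464370727539), 87.42635345458984)
rail top [318.96102884 177.81761496] 1283 [702.4  17.6  36.9] ((703.4656372070312, 24.838760375976562), (456.90655517578125, 20.05708122253418), 89.89679718017578)
board top [317.92842933 226.26270076] 20609 [565.4  23.3  11.1] ((594.91015625, 25.026901245117188), (501.1080017089844, 341.4538879394531), 89.78160858154297)
side [321.42363112 203.89048991] 347 [591.3 -92.1  98.5] ((600.760498046875, -103.97610473632812), (38.40860366821289, 105.73217773
[... 459 characters left out ...]
25, 25.71491241455078), 89.55438995361328)
rail side [321.32727273 220.73636364] 110 [587.6 -75.4  37.6] ((586.6618041992188, -103.69151306152344), (109.8035888671875, 32.637630462646484), 81.98268127441406)
rail side [265.86842105 268.55921053] 152 [569.5 177.9  37.8] ((570.0073852539062, 162.84249877929688), (103.80839538574219, 33.194427490234375), 73.65310668945312)
board side [293.76207803 258.91722256] 9894 [542.6  70.5  11.3] ((598.1375732421875, 27.445266723632812), (504.84765625, 349.35894775390625), 89.80926513671875)
board side [490.71278195 352.51353383] 2660 [-38.8  53.7  11.4] ((0.0341644287109375, 3.0764617919921875), (192.1491241455078, 196.1640167236328), 0.4382317364215851)
```

View pics/sidez.png

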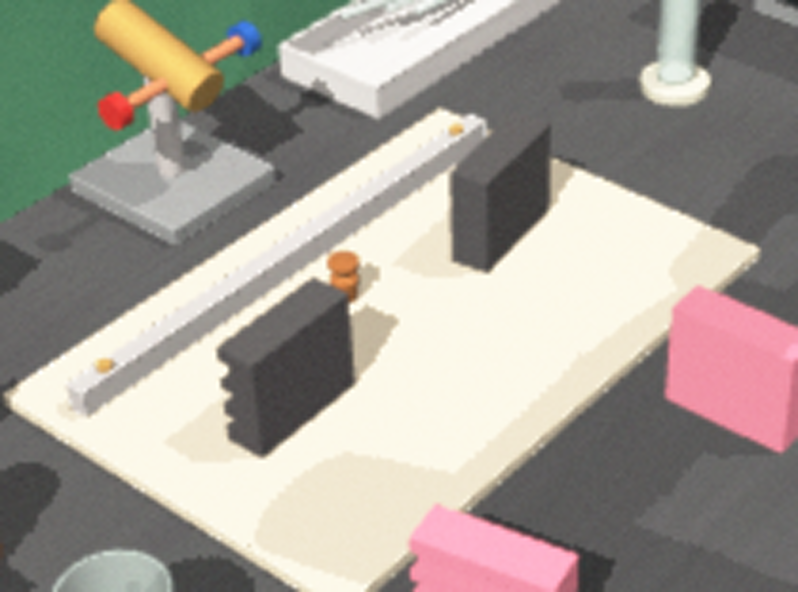

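The left block in the side view (zoom pixel ~(285,370), y ≈ +155) has the groove notches, so it's the target. The right one (y ≈ −105) is the socket block, and the amber stopper stands between them at about zoom (343,275). Next I'll look with the wrist camera from the rail side.

```bash
python3 - <<'E'
from h import *
R=np.diag([1.,-1,-1])
ctrl.move_ptp([600,110,330],R)
print(ctrl.gripper_to(50), ctrl.tcp_to_tips)
s=sensors.read_state();p,d=optics.grab_frame('wrist')
print(s['t'],s['eef_pos'],s['grip_width'],s['force'])
cv2.imwrite('pics/w1.png',p[:,:,::-1]);np.savez('pics/w1.npz',p=p,d=d,pos=s['eef_pos'],rot=s['eef_rot'])
W=world('wrist',d,T=s);Z=W[...,2]
m=((Z>94)&(Z<112)&(d>0)&(W[...,0]<680)&(W[...,0]>500)).astype(np.uint8)
k,l,st,ce=cv2.connectedComponentsWithStats(m)
for i in range(1,k):
    if st[i,4]<200: continue
    P=W[l==i]; print(ce[i],st[i,4],np.median(P,0).round(1),cv2.minAreaRect(P[:,:2].astype(np.float32)))
for lo,hi,nm in((30,46,'rail'),(5,18,'board')):
    m=(Z>lo)&(Z<hi)&(W[...,0]>640)&(W[...,0]<760)&(d>0)
    print(nm,np.median(Z[m]))
    if nm=='rail':
        P=W[m];
        for a in range(-100,240,40):
            q=P[(P[:,1]>a)&(P[:,1]<a+40)&(abs(P[:,2]-np.median(Z[m]))<3)]
            if len(q)>30: print(a+20,np.percentile(q[:,0],[1,3,50,97]).round(1))
E
```

```text
False 25.0
3.2583 [600.01450553 109.8698842  329.97690456] 49.71385409051577 [-0.27635402  0.18005758 -0.04809796]
[566.83953919 213.99526846] 4861 [ 602.2 -105.5  101.4] ((601.06982421875, -106.54527282714844), (34.864437103271484, 101.61849212646484), 8.14111042022705)
[263.12533393 232.00022262] 4492 [586.1 156.9 101.4] ((585.2206420898438, 157.12741088867188), (34.545597076416016, 100.29409790039062), 1.2080597877502441)
rail 37.34690171837906
-80 [696.7 696.8 705.2 713.6]
-40 [696.7 696.8 704.9 713.5]
0 [696.7 696.8 705.5 713.5]
40 [696.7 696.7 705.6 714.4]
80 [696.7 696.7 705.6 714.4]
120 [696.7 696.7 705.6 714.3]
160 [696.7 696.8 705.5 714.3]
200 [697.4 697.5 706.2 714.3]
240 [697.4 697.5 705.6 714.3]
board 11.380773253748828
```

View pics/w1.png

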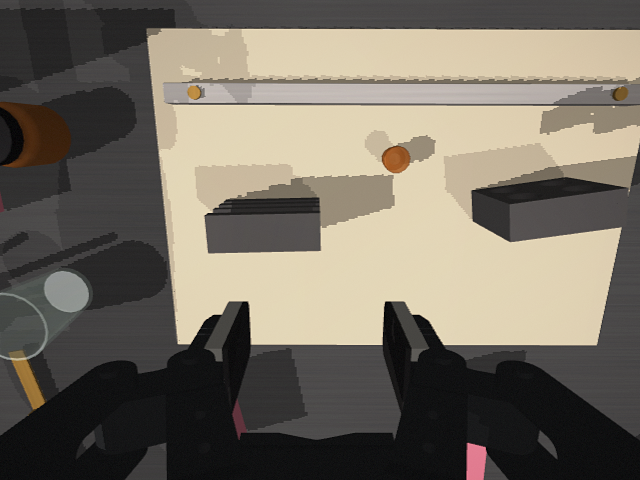

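```bash
python3 - <<'E'
from h import *
R=np.diag([1.,-1,-1])
ctrl.move_l([650,157,200],R,vel=200)
ctrl.move_l([650,157,106],vel=150)
print(ctrl.move_l([620,157,106],vel=100,threshold=15))
for x in (600,592,586,580):
    print(x,ctrl.move_l([x,157,106],vel=35,threshold=20)); s=sensors.read_state();print(s['t'],s['eef_pos'],s['force'].round(1))
ctrl.hold(0.4)
s=sensors.read_state();print(s['force'])
p,d=optics.grab_frame('side');cv2.imwrite('pics/s2.png',cv2.resize(p[160:320,190:400],None,fx=3.8,fy=3.7)[:,:,::-1])
E
```

```text
False
600 False
6.1417 [599.87974145 157.04358117 105.91979864] [ 0.4  0.  -0.3]
592 False
6.5167 [591.5355541  156.99054403 105.83720983] [ 1.  -0.4  0.4]
586 False
6.8417 [585.68855539 157.03697862 105.93780257] [ 0.5 -0.7  0.2]
580 False
7.1667 [579.6928668  157.00055452 105.9284863 ] [ 0.2  0.6 -0. ]
[0.41433216 0.36124244 0.72459509]
```

View pics/s2.png

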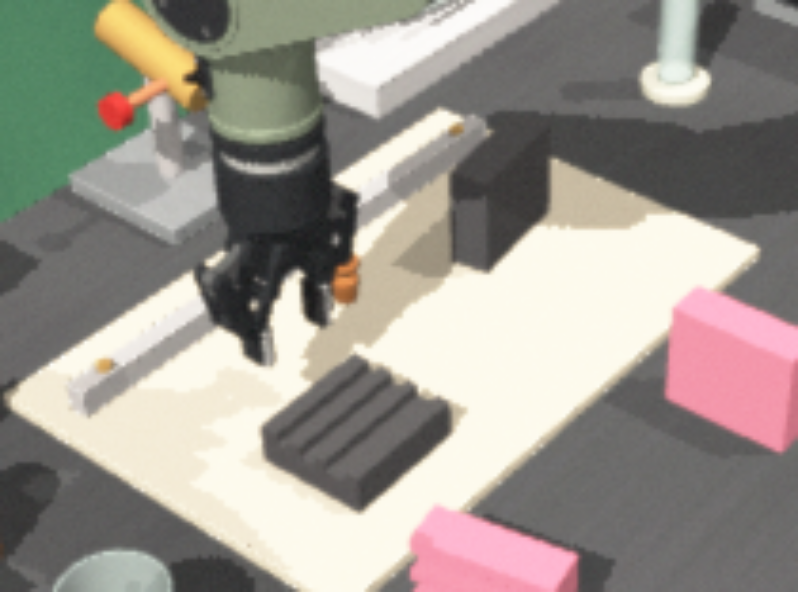

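It lies on its back with the grooves up, at about zoom (355,430). The socket block and stopper haven't moved. Now I'll measure the pose.

```bash
python3 - <<'E'
from h import *
ctrl.move_l([580,157,200],vel=200)
ctrl.move_l([480,157,260],vel=200)
s=sensors.read_state();p,d=optics.grab_frame('wrist')
cv2.imwrite('pics/w3.png',p[:,:,::-1])
W=world('wrist',d,T=s);Z=W[...,2];print(s['t'])
m=((Z>40)&(Z<52)&(d>0)&(W[...,0]<640)&(W[...,0]>420)&(W[...,1]>60)&(W[...,1]<260))
P=W[m];print(m.sum(),np.median(P[:,2]),cv2.minAreaRect(P[:,:2].astype(np.float32)),P.min(0),P.max(0))
E
```

```text
8.9667
7973 45.383859600246524 ((521.9915161132812, 155.643310546875), (90.31900024414062, 100.23112487792969), 1.3378794193267822) [475.75556608 104.59412884  40.00453431] [568.14251936 206.56656606  48.16938286]
```

View pics/w3.png

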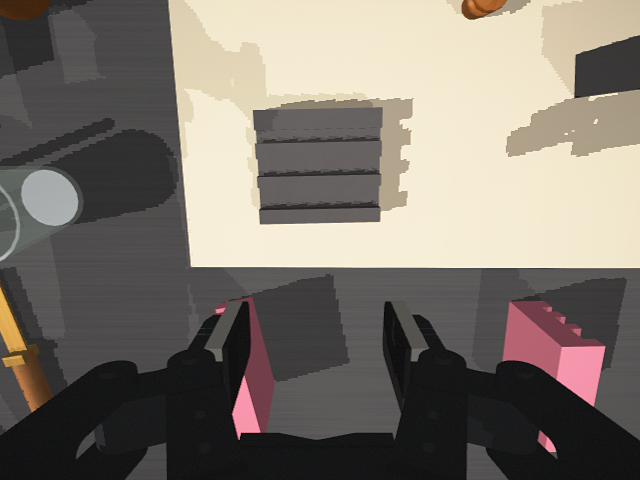

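```bash
python3 - <<'E'
from h import *
for n in('top','side'):
    p,d=load(f'pics/{n}0.npz');W=world(n,d);g=p.astype(int)
    m=((g[...,0]-g[...,1]>60)&(g[...,2]>90)&(W[...,2]>10)&(d>0)).astype(np.uint8)
    k,l,st,ce=cv2.connectedComponentsWithStats(m)
    for i in range(1,k):
        if st[i,4]>100: P=W[l==i];print(n,ce[i].round(),P.min(0).round(),P.max(0).round(),np.percentile(P[:,0],97).round())
E
```

```text
top [124. 216.] [582. 455.  16.] [618. 558.  95.] 616.0
top [232. 321.] [287. 202.  69.] [390. 253.  97.] 385.0
top [351. 321.] [286. -71.  19.] [386. -36.  96.] 383.0
side [384. 257.] [286. -72.  10.] [389. -27.  94.] 384.0
side [320. 319.] [287. 203.  10.] [391. 259.  94.] 384.0
side [161. 332.] [413. 428.  10.] [675. 604. 296.] 618.0
side [134. 346.] [477. 548.  11.] [621. 601. 236.] 618.0
side [274. 405.] [240. 440.  10.] [329. 466.  26.] 326.0
```

```bash
python3 - <<'E'
from h import *
R=np.diag([1.,-1,-1])
ctrl.move_l([448,155.6,150],vel=200)
print(ctrl.move_l([448,155.6,47],vel=100,threshold=15))
print(ctrl.move_l([470,155.6,47],vel=40,threshold=20));print(sensors.read_state()['force'])
print(ctrl.move_l([585,155.6,47],vel=60,threshold=20));s=sensors.read_state();print(s['t'],s['eef_pos'],s['force'])
print(ctrl.move_l([612,155.6,47],vel=15,threshold=12));s=sensors.read_state();print(s['t'],s['eef_pos'],s['force'])
ctrl.hold(0.3);print(sensors.read_state()['force'])
p,d=optics.grab_frame('side');cv2.imwrite('pics/s4.png',cv2.resize(p[160:320,190:400],None,fx=3.8,fy=3.7)[:,:,::-1])
E
```

```text
False
False
[ 0.02890314 -0.70004555 -0.21773699]
False
13.6917 [584.9146     155.62922153  47.04704191] [-1.97109797 -0.49126589 -1.3074364 ]
True
14.6667 [595.49246187 155.58956343  46.3014243 ] [ 0.50025667  0.65704345 -0.44001433]
[ 0.27660868 -0.084871    0.00135593]
```

View pics/s4.png

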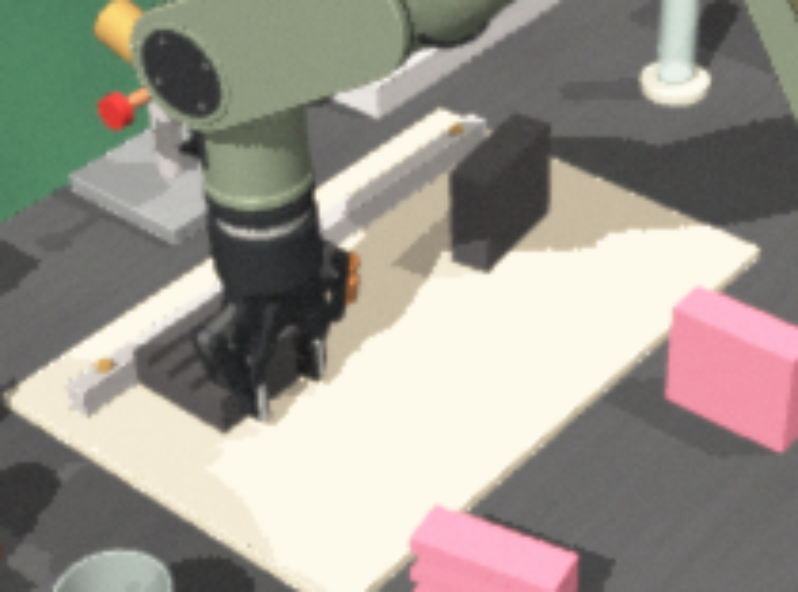

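The block is against the rail, and the stop came at x = 595.5 where I predicted it. I'll back off and check.

```bash
python3 - <<'E'
from h import *
ctrl.move_l([560,155.6,47],vel=100)
ctrl.move_l([540,155.6,260],vel=200)
ctrl.move_l([580,155.6,280],vel=200)
ctrl.hold(0.2)
s=sensors.read_state();p,d=optics.grab_frame('wrist')
cv2.imwrite('pics/w5.png',p[:,:,::-1])
W=world('wrist',d,T=s);Z=W[...,2];print(s['t'],s['force'])
g=p.max(2)
m=((abs(Z-45.4)<4)&(g<130)&(d>0)&(W[...,0]<720)&(W[...,0]>560)&(W[...,1]>60)&(W[...,1]<260))
P=W[m];print(m.sum(),np.median(P[:,2]),cv2.minAreaRect(P[:,:2].astype(np.float32)),P.min(0),P.max(0))
for y in range(110,205,15):
    q=P[abs(P[:,1]-y)<6]; r=W[(abs(Z-37.3)<1.5)&(abs(W[...,1]-y)<6)&(W[...,0]>690)&(W[...,0]<720)]
    print(y,q[:,0].min().round(1),q[:,0].max().round(1),r[:,0].min().round(1),r[:,0].max().round(1))
m=((Z>94)&(Z<112)&(d>0)&(W[...,0]<680)&(W[...,0]>500)&(W[...,1]<0));P=W[m];print('socket',len(P),P.min(0),P.max(0),np.median(P,0))
E
```

```text
17.2917 [ 0.45446188 -0.17258466  0.66894754]
7513 45.35423066082362 ((657.2417602539062, 163.5854034423828), (117.47972106933594, 99.8419418334961), 89.90729522705078) [607.3407699  104.84002372  41.40791464] [707.2529835  222.25470753  48.70995984]
110 607.5 696.4 697.9 714.2
125 607.5 696.2 697.8 714.1
140 607.5 696.3 697.7 714.3
155 607.5 696.3 697.7 714.3
170 607.3 696.2 697.8 714.9
185 607.5 697.0 697.8 714.9
200 607.5 696.9 698.4 714.9
socket 1784 [577.4614374  -82.62855282  94.01199138] [614.46189845 -53.83378689 103.55187278] [596.12801117 -65.52086997 101.21488662]
```

View pics/w5.png

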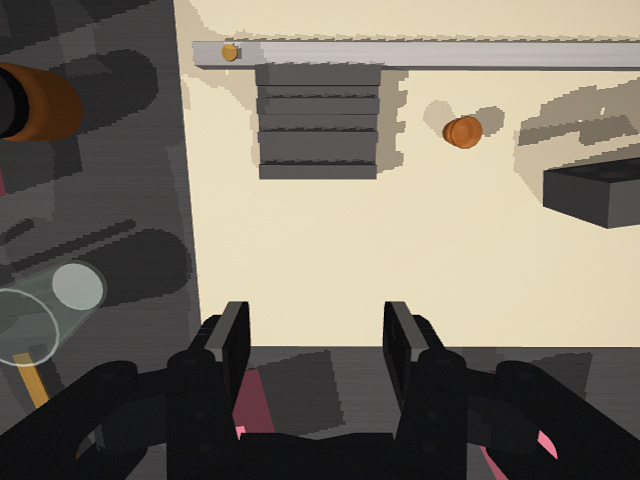

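The block's foot lies along the rail from (257,65) to (380,63), flush and square. The foot reads x ≈ 696.5 and the rail ≈ 697.8, which is a gap of about 1 mm, or one pixel. The socket block at (590,190) and the stopper at (462,132) are untouched.

```bash
python3 - <<'E'
from h import *
p,d=optics.grab_frame('top');cv2.imwrite('pics/top6.png',p[:,:,::-1])
ctrl.finish_job();print(sensors.read_state()['t'])
E
```

```text
the job is handed in; nothing more can be done
the job is handed in; nothing more can be done
```

View pics/top6.png

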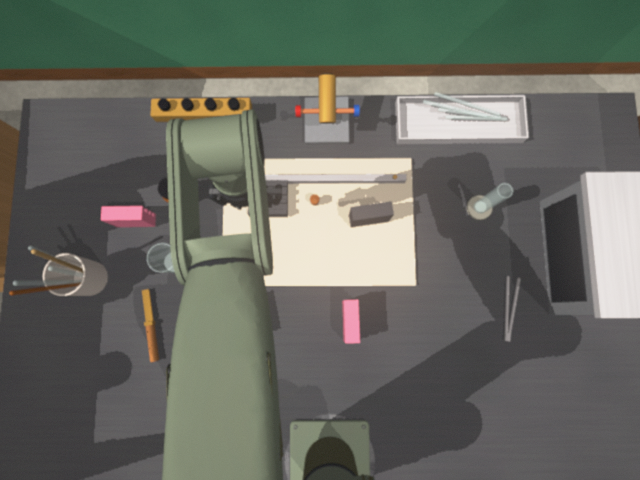

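The grooved block lies on its back, grooves up, with its foot flush against the stop rail, and the job is handed in at about 17.5 s. I tipped it by pushing its grooved face with two fingers. I then slid it about 130 mm to the rail and stopped when the push force jumped as it met the rail.

**Last checks, by wrist camera with the arm clear:**
- **Height:** the block's top is at 45.4 mm; lying flat it should be 46 mm.
- **Foot to rail:** the foot reads x ≈ 696.5 mm and the rail face ≈ 697.8 mm, a gap of about 1 mm, which is within measuring error.
- **Square to the rail:** the near edge varies by 0.2 mm over 90 mm and the foot edge by 0.8 mm, so it is square to within about 0.01 rad.
- **Other things:** the socket block still stands in place. The stopper, cylinder, tweezers and reamer look unmoved in the top view. The arm partly hides the jar and beaker there, but it never went near them.

One check did not work: the automatic rectangle fit around the final block came out too long (117 mm) because it picked up stray points on the rail. I used the edge readings above instead.

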